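# Set the stock tags of the specimen bins

### The arm

A 7-joint arm with a two-finger parallel gripper is mounted at the origin on a cart in front of the work surface, level with it; the furniture and walls round the work are solid. World frame = base frame: x ahead of the robot, y to its left, z up, the work surface at z = 0. Lengths are in m, angles in degrees, forces in N, time in s.
With the tool pointing down it reaches from about 0.425 to 0.875 m from the base axis. Payload 4.7 kg.
Tool frame: the origin (TCP) lies midway between the tips of the shut fingers; the grasp point (between the pads) lies 19 mm behind it (env.grip_depth is the distance from the TCP to the grasp point, in m); z points along the fingers, y is the line along which they close (so a half turn about z gives the same grasp; the last joint's range is limited). The gripper opens to 87 mm and grips with 3 to 60 N. Pads are 19 mm wide; open, the fingers measure 117 mm over their backs; the gripper's body (75 mm by 190 mm) begins 51 mm behind the grasp point.
Start: joints at [77.871, 18.392, -4.016, 83.108, 1.295, 78.541, -3.26], TCP at [0.146, -0.634, 0.223] pointing down, gripper open.
Joint ranges: [-163.93, 163.93], [-17.29, 119.83], [-79.2, 71.16], [3.27, 140.29], [-89.18, 269.18], [5.43, 117.66], [-154.24, 154.24]. Speed limits (degrees/s): [147.25, 147.25, 180, 180, 180, 180, 180].

### API

Orientations are given as [roll, pitch, yaw] about the fixed x, y, z axes, in that order (R = Rz(yaw) Ry(pitch) Rx(roll)).
In Python, from cell import get_obs, optics, env, nets gives the robot as it stands.
- The arm moves only by the shell command python3 -m creep 'ROWS' [FORCE]. ROWS is JSON, a list of rows, each an object of numbers: "wx", "wy", "wz": the turn, a rotation vector about the tool's x, y, z in degrees; "tx", "ty", "tz": the shift along the tool's x, y, z in mm; "gripper": the opening, from -1 (shut) to 1 (fully open). A call has 1 to 5 rows; each row is the pose to reach, as a shift and turn from the pose commanded when the call began, along the tool's axes at that moment; what a row does not reach only later rows make up. A row lasts 1/12 s, in which the tool goes at most 41.7 mm and 7.16 degrees, less where a joint would pass 70% of its speed; a pose out of reach is approached as far as the arm can. A call with a gripper value outside its range is refused whole. The fingers move at their own pace and stop on an object; FORCE is the grip in N (left out, the last holds). Time passes only in rows, so rows that repeat a pose let the fingers close. It gives the time, the measured TCP pose, the force, the opening and the grip force at its end, in the units of the state.
- get_obs(): the state, without advancing time (a new reading comes with each control period).
- optics.read_camera(name): name is "scene" or "top" or "wrist"; returns (picture, depth): 400x640x3 uint8, red, green, blue; 400x640 float32, m along the optical axis (not along the pixel's ray), 0 where there is no reading.
- optics.camera_info(name): a dict with "fovy" (degrees; the focal length in pixels is half the picture's height over the tangent of half this angle, whatever the lens; pixels are square), "cx", "cy" (the principal point, pixels), "k1" (the pictures are not rectified: a ray, as slopes to the right and down, at radius r is drawn at 1 + k1 r^2 times it, then the intrinsics apply), "R" (3x3) and "t" (3): a world point X has camera coordinates R X + t; the wrist camera has in their place "tool_from_camera" (4x4, takes a point from camera to tool coordinates, whose origin is the TCP and whose axes are the flange's). Camera axes: x right, y down, z forward; pixel columns grow to the right and rows downward; lengths in m; the calibration is good to about 2 mm. A picture is of the moment at which its call begins: read the wrist's pose just before it. camera_info takes no time and is no camera call.
- env.sign_off(): hands the job in; it is judged then, once.
Trained networks look in the newest picture that a camera, given by its name, has taken for a name from the list of things; names that differ only in an ending like _2 or _b are one class to them, and where a whole thing is asked for, a point or a joint stands for the part that bears it (a point fixed in the world has none). Each returns a list of dicts, best first, with "confidence" (0 to 1); they miss things now and then, are a little off and sometimes report something else, mostly with a low value. They report only what shows in the picture. A call takes as long as a camera call.
- nets.look_for(query, camera): "point" ([x, y, z] in m, in world coordinates, good to about 4 mm: the middle of the surface that is visible of it).
- nets.place_of(query, camera): "point" ([x, y, z] in m, in world coordinates, good to about 4 mm: a listed point, or the origin of a listed thing).
The state is a dict: "time_s": time; "qpos": joint angles; "joint_velocities": joint speeds; "effort": joint torques, N m; "tool_pos": TCP position; "tool_rot": TCP orientation; "force": force on the tool from outside, world axes, zero at the start; "wrist_torque": the same for the moment, N m; "grip_width": finger opening in m; "grasp_force": force on a finger pad.
Only numpy, scipy, OpenCV 4.12 (cv2) and the standard library are available. Lean on these libraries where they do the work, as an engineer would, in place of code of your own. Each camera call takes 0.05 s, during which the arm holds its last target. There are 200 camera calls.

### The job

Gently push the hinged tags over with a fingertip, lifting nothing, until every bin that holds a specimen cup has its tag tipped back towards the bin (ring face showing) and every empty bin has its tag tipped forward towards the robot (bar face showing). Some tags may already be right. Leave the cups and everything else where they stand.

Things in the scene. Friction and masses are not known exactly. Their poses are not given: they have to be found in the camera images.
- board: Fixed white board, 260 x 400 x 12 mm, its top 12 mm above the worktop. Origin at worktop height under the middle of the row of four tag hinges; x points from tags to bins, y left along the row. Tags at y = -127.5, -42.5, 42.5, 127.5 mm; behind each, at x = 135 mm, a fixed grey open bin, 70 x 70 x 30 mm. Free lane between a tag tipped back and its bin: x = 52 to 100 mm. Front edge x = -77 mm.
- stand_a: Fixed grey foot (44 x 58 x 33 mm) of one tag, at one of the four places of the row (which one varies). Origin on the board top under the hinge; axes as the board. Hinge pin along y, 28 mm above this origin. It carries the flap: white plate 44 mm wide, 4 mm thick, 62 mm from hinge to free edge. A black ring (28 mm) marks the face towards the robot when upright, a black bar (34 x 8 mm) the face towards the bins.
- flap_a (a joint): Flap on stand_a: 0 = resting tipped to the robot (bar shows), 0.87 = upright, 1.74 = resting tipped to the bin (ring shows). 30 g, slippery, almost no hinge friction: pushed past upright it falls over by itself onto its stop, 40 degrees above horizontal, free edge then 47 mm before or behind the hinge and 40 mm above it.
- place_a (a point): Centre of the bin that belongs to stand_a, at the height of the board top, 135 mm behind the hinge.
- stand_b: Fixed grey foot (44 x 58 x 33 mm) of one tag, at one of the four places of the row (which one varies). Origin on the board top under the hinge; axes as the board. Hinge pin along y, 28 mm above this origin. It carries the flap: white plate 44 mm wide, 4 mm thick, 62 mm from hinge to free edge. A black ring (28 mm) marks the face towards the robot when upright, a black bar (34 x 8 mm) the face towards the bins.
- flap_b (a joint): Flap on stand_b: 0 = resting tipped to the robot (bar shows), 0.87 = upright, 1.74 = resting tipped to the bin (ring shows). 30 g, slippery, almost no hinge friction: pushed past upright it falls over by itself onto its stop, 40 degrees above horizontal, free edge then 47 mm before or behind the hinge and 40 mm above it.
- place_b (a point): Centre of the bin that belongs to stand_b, at the height of the board top, 135 mm behind the hinge.
- stand_c: Fixed grey foot (44 x 58 x 33 mm) of one tag, at one of the four places of the row (which one varies). Origin on the board top under the hinge; axes as the board. Hinge pin along y, 28 mm above this origin. It carries the flap: white plate 44 mm wide, 4 mm thick, 62 mm from hinge to free edge. A black ring (28 mm) marks the face towards the robot when upright, a black bar (34 x 8 mm) the face towards the bins.
- flap_c (a joint): Flap on stand_c: 0 = resting tipped to the robot (bar shows), 0.87 = upright, 1.74 = resting tipped to the bin (ring shows). 30 g, slippery, almost no hinge friction: pushed past upright it falls over by itself onto its stop, 40 degrees above horizontal, free edge then 47 mm before or behind the hinge and 40 mm above it.
- place_c (a point): Centre of the bin that belongs to stand_c, at the height of the board top, 135 mm behind the hinge.
- stand_d: Fixed grey foot (44 x 58 x 33 mm) of one tag, at one of the four places of the row (which one varies). Origin on the board top under the hinge; axes as the board. Hinge pin along y, 28 mm above this origin. It carries the flap: white plate 44 mm wide, 4 mm thick, 62 mm from hinge to free edge. A black ring (28 mm) marks the face towards the robot when upright, a black bar (34 x 8 mm) the face towards the bins.
- flap_d (a joint): Flap on stand_d: 0 = resting tipped to the robot (bar shows), 0.87 = upright, 1.74 = resting tipped to the bin (ring shows). 30 g, slippery, almost no hinge friction: pushed past upright it falls over by itself onto its stop, 40 degrees above horizontal, free edge then 47 mm before or behind the hinge and 40 mm above it.
- place_d (a point): Centre of the bin that belongs to stand_d, at the height of the board top, 135 mm behind the hinge.
- cup_yellow: Loose specimen cup with a wide yellow screw lid, 55 mm diameter, 59 mm high, origin at the centre of its underside, standing in one of the four bins (3 mm bin floor; its top is 74 mm above the worktop). To be left alone; the colour of the lid means nothing.
- cup_white: Loose specimen cup with a wide white screw lid, 55 mm diameter, 59 mm high, origin at the centre of its underside, standing in one of the four bins (3 mm bin floor; its top is 74 mm above the worktop). To be left alone; the colour of the lid means nothing.
- oil_drop: Bystander, loose: small dropper bottle, 27 mm diameter, 72 mm high, standing at the left end of the board; origin at the centre of its underside.
- slide_packet: Bystander, loose: small card packet of slides, 31 x 83 x 57 mm high, at the left end of the board; origin at the centre of its underside.
- timer: Bystander, loose: flat bench timer, 64 x 66 x 18 mm, to the right in front of the board; origin at the centre of its underside.
- rubber_bulb: Bystander, loose: rubber pipette bulb, 83 x 47 x 47 mm, near the front of the worktop; origin at the centre of its underside.
- stain_bottle: Bystander, loose: capped stain bottle, 40 mm diameter, 102 mm high, left of the board; origin at the centre of its underside.
- lancet_box: Bystander, loose: small card box, 48 x 75 x 40 mm high, right of the board; origin at the centre of its underside.
- forceps: Bystander, loose: steel forceps, 132 x 18 x 10 mm, lying at the front left; origin at the centre of its underside.

How it is judged:
By the outcome, as a careful person would: the job done as asked, in the order asked, and still so for the second after the job is handed in, with the robot touching nothing.
It also fails if it takes over 48 s, if anything falls off the work surface, if the arm or the gripper's body presses on something with over 40 N, if the wrist force passes 120 N, or if a joint passes its speed limit or range.

## Working session

There is one attempt and no reset: what is moved stays moved. The work goes in short steps, Python scripts to look and compute and a shell command to move; the robot and the scene stay as the last step left them, time stands still between calls to the robot, and variables do not carry over. Pictures are saved under pics/ and viewed, at most 10 in all, crops included, and the job is handed in when it is done.

```bash
mkdir -p pics
python3 - <<'E'
from cell import get_obs, optics, env, nets
import cv2
for c in ("top","scene"):
    p,d=optics.read_camera(c); cv2.imwrite(f"pics/{c}1.png",p[:,:,::-1])
    for q in ("board","stand_a","cup_yellow","cup_white"):
        for r in nets.place_of(q,c)[:5]: print(c,q,[round(x,3) for x in r["point"]],round(r["confidence"],2))
s=get_obs(); print(s["time_s"],s["tool_pos"],s["tool_rot"],s["grip_width"])
E
```

```text
top board [0.509, 0.205, -0.001] 0.81
top stand_a [0.511, 0.248, 0.012] 0.91
top stand_a [0.499, 0.077, 0.013] 0.78
top stand_a [0.502, 0.163, 0.014] 0.65
top stand_a [0.518, 0.336, 0.012] 0.55
top cup_yellow [0.649, 0.327, 0.016] 0.81
top cup_white [0.644, 0.242, 0.015] 0.59
scene board [0.507, 0.204, 0.001] 0.89
scene stand_a [0.508, 0.254, 0.009] 0.82
scene stand_a [0.521, 0.341, 0.01] 0.78
scene stand_a [0.502, 0.079, 0.011] 0.6
scene stand_a [0.507, 0.168, 0.01] 0.6
scene cup_yellow [0.653, 0.332, 0.015] 0.57
scene cup_white [0.507, 0.202, -0.0] 0.69
scene cup_white [0.521, 0.338, 0.012] 0.58
scene cup_white [0.648, 0.24, 0.013] 0.47
0.5 [ 0.14548238 -0.63348317  0.22251823] [-1.79995528e+02  1.74717530e-03  1.29359681e+01] 0.08720532368824753
```

View pics/top1.png

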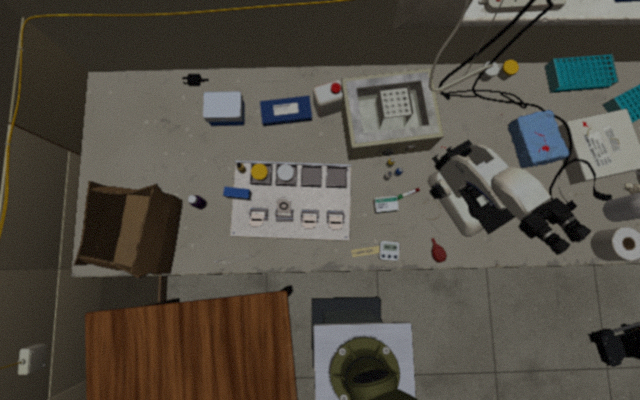

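View pics/scene1.png

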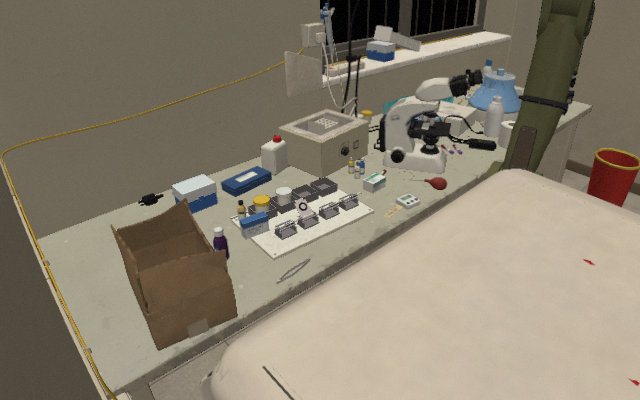

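The cups are in the two left bins (top view px 260,172 and 286,173). The tag at 284,205 shows a ring and the other three seem to show bars. I'll zoom in to check.

Run:
```python
import cv2,numpy as np
a=cv2.imread("pics/top1.png")[150:250,215:365]; b=cv2.imread("pics/scene1.png")[170:270,225:385]
f=lambda i:cv2.resize(i,(600,300),interpolation=cv2.INTER_CUBIC)
cv2.imwrite("pics/crop1.png",np.vstack([cv2.resize(a,(450,300),interpolation=2),cv2.resize(b,(450,281),interpolation=2)]))
# board yaw from mean stand row
P=np.array([[.5095,.251],[.5005,.078],[.5045,.1655],[.5195,.3385]])
P=P[P[:,1].argsort()]; y=np.array([-127.5,-42.5,42.5,127.5])/1e3
s=np.polyfit(y,P,1); print(s, np.degrees(np.arctan2(-s[0][0],s[0][1])))
```

```text
[[0.07294118 1.02      ]
 [0.5085     0.20825   ]] -4.0903131553343135
```

View pics/crop1.png

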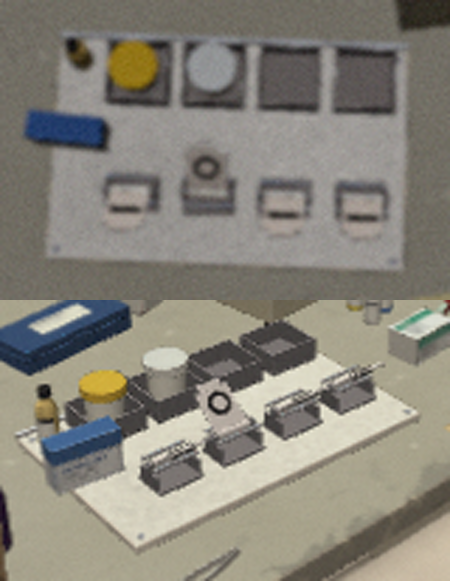

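Only the leftmost tag (yellow cup) is wrong: it shows a bar and must tip back. The second tag shows its ring (crop 205,167) beside the white cup, and the two right tags show bars in front of empty bins. Next I'll check obstacle heights (microscope) for the transit, and measure this tag more closely.

```bash
cat > h.py <<'E'
from cell import get_obs, optics, env, nets
import numpy as np, cv2
def cloud(c,tool=None):
    p,d=optics.read_camera(c); i=optics.camera_info(c)
    f=200/np.tan(np.radians(i["fovy"])/2); v,u=np.mgrid[:400,:640].astype(np.float32)
    K=np.array([[f,0,i["cx"]],[0,f,i["cy"]],[0,0,1]])
    s=cv2.undistortPoints(np.dstack([u,v]).reshape(-1,1,2),K,np.array([i["k1"],0,0,0.])).reshape(400,640,2)
    X=np.dstack([s*d[...,None],d]); W=(X-i["t"])@np.array(i["R"])
    W[d==0]=np.nan; return p,W
E
python3 - <<'E'
from h import *
p,W=cloud("top")
X=W.reshape(-1,3)
print("rows x .2...9, cols y -.8...5 max z cm")
for x in np.arange(.2,.85,.05):
    r=[]
    for y in np.arange(-.8,.5,.05):
        m=(X[:,0]>=x)&(X[:,0]<x+.05)&(X[:,1]>=y)&(X[:,1]<y+.05)
        r.append(int(100*X[m,2].max()) if m.any() else -9)
    print(round(x,2),*[f"{k:3d}" for k in r])
for r in nets.look_for("flap_a","top"): print(np.round(r["point"],3),round(r["confidence"],2))
for q in ("slide_packet","stain_bottle","oil_drop"): print(q,[(np.round(r["point"],3),round(r["confidence"],2)) for r in nets.place_of(q,"top")[:1]])
m=(abs(X[:,0]-.475)<.04)&(abs(X[:,1]-.335)<.05)&(X[:,2]>.05)&(X[:,2]<.1); print(np.round(np.nanmin(X[m],0),3),np.round(np.nanmax(X[m],0),3),m.sum())
E
```

```text
rows x .2...9, cols y -.8...5 max z cm
0.2 -78 -77 -78 -78 -78 -78 -78 -78 -78 -78 -78 -77 -78 -78 -78 -78 -78 -78 -78 -78  -5  -4  -4  -4  -4  -4
0.25 -78 -78 -78 -78 -78 -78 -78 -78 -78 -78 -78 -78 -78 -78 -78 -78 -78 -78 -78 -78 -78  -4  -5 -78 -78 -78
0.3  10   0   0   0   0   0   1   0   0   0   4   3   0   0   0   0   0   0   0   0   0   0   0   0   0   0
0.35  10   3   0   0   0  37  39  40  37   0   5   4   0   2   2   0   0   0   0   0   0   0   0   1   1   1
0.4  10   2   2   0   0  39  40  38  37  16   3   3   0   2   2   0   1   1   1   1   1   2   1   1   1   0
0.45   0   3   0   0  -9   0  37  36  35  34   0   0   0   0   0   0   4   8   8   8   4   5   8   8   1   0
0.5   0   1   1  -9  -9  -9  -9  35  35  35  17   7   0   4   4   0   1   5   4   5   7   7   5   5   1   0
0.55   8   8   1   0  -9  -9  -9  34  34  33  26   8   1   4   4   0   4   4   1   1   8   8   1   7   7   0
0.6   9   9   6   0  -9  -9  -9  -9  27  27  26   5   4   6   6   0   4   4   4   4   8   8   8   7   7   0
0.65   8   9   9   9   9   0  -9  -9  25  25  20   7   0  11  11  16  17   4   4   4   7   7   8   8   2   0
0.7   8   8  10   9   9   8   0  -9   0  18  16  17  17  17  17  17  17   0   0   0   0   0   0   1   2   0
0.75   8   8  10   9   9   8   0   0   0   0  16  17  17  17  17  17  17   0   0   0   0   0   0   0   0   0
0.8   8   8   8   9   9   8   0   0   0   0  -9  17  18  16  18  10  17   0   0   3   3   3   3   8   9   9
[0.492 0.333 0.066] 0.72
[0.483 0.079 0.064] 0.67
[0.534 0.248 0.06 ] 0.62
[0.482 0.166 0.06 ] 0.45
slide_packet [(array([0.578, 0.4  , 0.014]), 0.64)]
stain_bottle [(array([0.559, 0.533, 0.002]), 0.55)]
oil_drop [(array([0.673, 0.392, 0.01 ]), 0.51)]
[0.468 0.314 0.05 ] [0.514 0.358 0.084] 157
```

```bash
python3 -m creep '[{"tz":-40,"gripper":-1},{"tz":-80,"gripper":-1},{"tz":-120,"gripper":-1},{"tz":-160,"gripper":-1},{"tz":-200,"gripper":-1}]' 10 && python3 -m creep '[{"tz":-35,"wz":-7},{"tz":-70,"wz":-14},{"tz":-100,"wz":-21},{"tz":-100,"wz":-28},{"tz":-100,"wz":-35}]'; python3 -c "
from cell import get_obs;s=get_obs();print(s['tool_pos'],s['tool_rot'],s['qpos'],s['grip_width'])"
```

```text
[ 0.14554211 -0.63353765  0.22261251] [1.79991986e+02 2.28152918e-03 1.29415113e+01] [77.86873535 18.39118877 -4.01768136 83.10556448  1.2951775  78.5403778
 -3.26004115] 0.08717385829159117validation failed for argument at $[0]...
```

Rows probably need all seven keys.

```bash
python3 -m creep '[{"wx":0,"wy":0,"wz":0,"tx":0,"ty":0,"tz":-40,"gripper":-1},{"wx":0,"wy":0,"wz":0,"tx":0,"ty":0,"tz":-80,"gripper":-1},{"wx":0,"wy":0,"wz":0,"tx":0,"ty":0,"tz":-120,"gripper":-1},{"wx":0,"wy":0,"wz":0,"tx":0,"ty":0,"tz":-160,"gripper":-1},{"wx":0,"wy":0,"wz":0,"tx":0,"ty":0,"tz":-200,"gripper":-1}]' 10
```

```text
time_s: 1.17
tool_pos: [0.1454, -0.6331, 0.4248]
tool_rot: [180.0, 0.0, 12.9]
force: [0.3, -0.9, 0.5]
grip_width: 0.0613
grasp_force: 0.0
```

```bash
python3 -m creep '[{"wx":0,"wy":0,"wz":-7,"tx":0,"ty":0,"tz":-35,"gripper":-1},{"wx":0,"wy":0,"wz":-14,"tx":0,"ty":0,"tz":-70,"gripper":-1},{"wx":0,"wy":0,"wz":-21,"tx":0,"ty":0,"tz":-90,"gripper":-1},{"wx":0,"wy":0,"wz":-28,"tx":0,"ty":0,"tz":-90,"gripper":-1},{"wx":0,"wy":0,"wz":-35,"tx":0,"ty":0,"tz":-90,"gripper":-1}]'; python3 -m creep '[{"wx":0,"wy":0,"wz":-7,"tx":0,"ty":0,"tz":0,"gripper":-1},{"wx":0,"wy":0,"wz":-14,"tx":0,"ty":0,"tz":0,"gripper":-1},{"wx":0,"wy":0,"wz":-21,"tx":0,"ty":0,"tz":0,"gripper":-1},{"wx":0,"wy":0,"wz":-28,"tx":0,"ty":0,"tz":0,"gripper":-1},{"wx":0,"wy":0,"wz":-38,"tx":0,"ty":0,"tz":0,"gripper":-1}]'; python3 -c "
from cell import get_obs;s=get_obs();print(s['qpos'])"
```

```text
time_s: 1.58
tool_pos: [0.1457, -0.6339, 0.5147]
tool_rot: [179.8, 0.1, 48.3]
force: [-0.5, -1.1, -0.7]
grip_width: 0.0281
grasp_force: 0.0
time_s: 2.0
tool_pos: [0.1455, -0.6335, 0.5126]
tool_rot: [180.0, 0.0, 83.4]
force: [-0.3, -0.1, -0.5]
grip_width: 0.0016
grasp_force: 0.0
[ 81.68699188  22.65423367 -12.59597818  44.68964203   5.24160951
 113.051103    65.53945393]
```

```bash
python3 -m creep '[{"wx":0,"wy":0,"wz":0,"tx":35,"ty":16,"tz":0,"gripper":-1},{"wx":0,"wy":0,"wz":0,"tx":70,"ty":32,"tz":0,"gripper":-1},{"wx":0,"wy":0,"wz":0,"tx":105,"ty":48,"tz":0,"gripper":-1},{"wx":0,"wy":0,"wz":0,"tx":140,"ty":64,"tz":0,"gripper":-1},{"wx":0,"wy":0,"wz":0,"tx":175,"ty":80,"tz":0,"gripper":-1}]'; python3 -c "
from cell import get_obs;s=get_obs();print(s['qpos'])"
```

```text
time_s: 2.42
tool_pos: [0.2466, -0.4676, 0.5127]
tool_rot: [180.0, 0.0, 83.1]
force: [0.9, 0.5, 0.6]
grip_width: 0.0003
grasp_force: 0.0
[ 74.8524374    5.92812172 -17.71826702  65.3593414    1.9216767
 108.95412381  50.93020017]
```

```bash
python3 -m creep '[{"wx":0,"wy":0,"wz":0,"tx":34,"ty":16,"tz":0,"gripper":-1},{"wx":0,"wy":0,"wz":0,"tx":68,"ty":32,"tz":0,"gripper":-1},{"wx":0,"wy":0,"wz":0,"tx":102,"ty":48,"tz":0,"gripper":-1},{"wx":0,"wy":0,"wz":0,"tx":136,"ty":64,"tz":0,"gripper":-1},{"wx":0,"wy":0,"wz":0,"tx":170,"ty":80,"tz":0,"gripper":-1}]';  python3 -m creep '[{"wx":0,"wy":0,"wz":0,"tx":34,"ty":16,"tz":0,"gripper":-1},{"wx":0,"wy":0,"wz":0,"tx":68,"ty":32,"tz":0,"gripper":-1},{"wx":0,"wy":0,"wz":0,"tx":102,"ty":48,"tz":0,"gripper":-1},{"wx":0,"wy":0,"wz":0,"tx":136,"ty":64,"tz":0,"gripper":-1},{"wx":0,"wy":0,"wz":0,"tx":170,"ty":80,"tz":0,"gripper":-1}]'; python3 -c "
from cell import get_obs;s=get_obs();print(s['qpos'])"
```

```text
time_s: 2.83
tool_pos: [0.3464, -0.3083, 0.5129]
tool_rot: [180.0, 0.1, 83.1]
force: [0.6, 0.5, -0.2]
grip_width: 0.0005
grasp_force: 0.0
time_s: 3.25
tool_pos: [0.4461, -0.1492, 0.513]
tool_rot: [179.9, 0.1, 83.1]
force: [1.0, 0.4, -0.3]
grip_width: 0.0007
grasp_force: 0.0
[ 55.37467708  -1.03339268 -38.87693979  72.12423859  -0.6234091
 108.61600997   9.3801959 ]
```

```bash
python3 -m creep '[{"wx":0,"wy":0,"wz":-1,"tx":38,"ty":-7,"tz":10,"gripper":-1},{"wx":0,"wy":0,"wz":-2,"tx":76,"ty":-14,"tz":20,"gripper":-1},{"wx":0,"wy":0,"wz":-3,"tx":114,"ty":-21,"tz":30,"gripper":-1},{"wx":0,"wy":0,"wz":-3,"tx":152,"ty":-28,"tz":40,"gripper":-1},{"wx":0,"wy":0,"wz":-3,"tx":190,"ty":-35,"tz":50,"gripper":-1}]'; python3 -c "
from cell import get_obs;s=get_obs();print(s['qpos'])"
```

```text
time_s: 3.67
tool_pos: [0.4332, 0.0439, 0.4622]
tool_rot: [180.0, 0.1, 86.1]
force: [0.6, -0.2, -0.1]
grip_width: 0.0006
grasp_force: 0.0
[ 49.04596589 -10.13824755 -48.04353643  83.23398279  -7.67416765
 103.42735282  -4.24818708]
```

```bash
python3 -m creep '[{"wx":0,"wy":0,"wz":0,"tx":38,"ty":-9,"tz":10,"gripper":-1},{"wx":0,"wy":0,"wz":0,"tx":76,"ty":-18,"tz":20,"gripper":-1},{"wx":0,"wy":0,"wz":0,"tx":114,"ty":-27,"tz":30,"gripper":-1},{"wx":0,"wy":0,"wz":0,"tx":152,"ty":-36,"tz":40,"gripper":-1},{"wx":0,"wy":0,"wz":0,"tx":190,"ty":-40,"tz":50,"gripper":-1}]'; python3 -c "
from cell import get_obs;s=get_obs();print(s['qpos'])"
```

```text
time_s: 4.08
tool_pos: [0.4053, 0.2365, 0.4122]
tool_rot: [179.9, 0.1, 86.1]
force: [0.6, 0.3, -0.9]
grip_width: 0.0003
grasp_force: 0.0
[ 44.61365699  -9.31355639 -67.5430284   85.86495852  -8.49154195
  97.58944697 -27.68356914]
```

```bash
python3 -m creep '[{"wx":0,"wy":0,"wz":0,"tx":20,"ty":2,"tz":30,"gripper":-1},{"wx":0,"wy":0,"wz":0,"tx":40,"ty":4,"tz":60,"gripper":-1},{"wx":0,"wy":0,"wz":0,"tx":60,"ty":6,"tz":90,"gripper":-1},{"wx":0,"wy":0,"wz":0,"tx":80,"ty":8,"tz":120,"gripper":-1},{"wx":0,"wy":0,"wz":0,"tx":98,"ty":8,"tz":150,"gripper":-1}]'; python3 -c "
from cell import get_obs;s=get_obs();print(s['qpos'])"
```

```text
time_s: 4.5
tool_pos: [0.422, 0.3322, 0.2608]
tool_rot: [-180.0, -0.0, 86.1]
force: [0.8, -1.1, 0.4]
grip_width: 0.0005
grasp_force: 0.0
[ 24.41140955  15.00975824 -75.3098333   94.12161762  14.60228816
  82.21935123 -56.35605992]
```

```bash
python3 -m creep '[{"wx":0,"wy":0,"wz":0,"tx":1,"ty":-2,"tz":25,"gripper":-1},{"wx":0,"wy":0,"wz":0,"tx":2,"ty":-5,"tz":50,"gripper":-1},{"wx":0,"wy":0,"wz":0,"tx":3,"ty":-5,"tz":75,"gripper":-1},{"wx":0,"wy":0,"wz":0,"tx":3,"ty":-5,"tz":100,"gripper":-1},{"wx":0,"wy":0,"wz":0,"tx":3,"ty":-5,"tz":120,"gripper":-1}]'; python3 -c "
from h import *
s=get_obs();print(s['qpos'],s['force']);print(np.round(optics.camera_info('wrist')['tool_from_camera'],3))
a=optics.read_camera('scene')[0][130:290,180:420]; b=optics.read_camera('wrist')[0]
cv2.imwrite('pics/c2.png',np.vstack([cv2.resize(a,(450,300),interpolation=2),cv2.resize(b,(450,281))])[:,:,::-1])"
```

```text
time_s: 4.92
tool_pos: [0.4161, 0.3341, 0.1406]
tool_rot: [-179.9, 0.1, 86.1]
force: [0.9, 0.1, -0.0]
grip_width: 0.0005
grasp_force: 0.0
[ 18.66918162  20.73828259 -70.47032635 103.8857387   20.76398119
  70.24161423 -61.77786727] [ 0.92571201  0.09767559 -0.03857488]
[[ 0.001 -0.955 -0.296  0.082]
 [ 1.     0.001 -0.    -0.001]
 [ 0.    -0.296  0.955 -0.161]
 [ 0.     0.     0.     1.   ]]
```

View pics/c2.png

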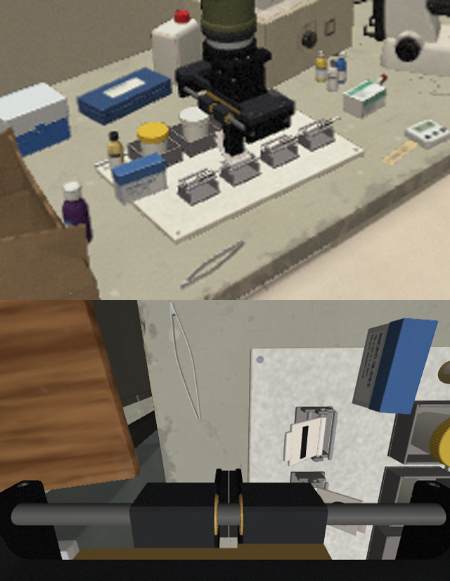

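Fingers are lowered in front of the board; the wrist view shows the left tag's bar (305,440) up-right of the fingertip (228,475). I'll check the alignment numerically.

```bash
cat >> h.py <<'E'
def wcloud():
    from scipy.spatial.transform import Rotation as Ro
    s=get_obs(); p,d=optics.read_camera("wrist"); i=optics.camera_info("wrist")
    f=200/np.tan(np.radians(i["fovy"])/2); v,u=np.mgrid[:400,:640].astype(np.float32)
    K=np.array([[f,0,i["cx"]],[0,f,i["cy"]],[0,0,1]])
    q=cv2.undistortPoints(np.dstack([u,v]).reshape(-1,1,2),K,np.array([i["k1"],0,0,0.])).reshape(400,640,2)
    T=np.array(i["tool_from_camera"]); X=np.dstack([q*d[...,None],d])@T[:3,:3].T+T[:3,3]
    W=X@Ro.from_euler("xyz",s["tool_rot"],degrees=True).as_matrix().T+s["tool_pos"]; W[d==0]=np.nan
    return p,W
E
python3 - <<'E'
from h import *
p,W=wcloud()
# full-res pixels: crop col*640/450, row (r-300)*400/281
for c,r in ((305,440),(285,462),(290,425),(326,420),(318,455),(380,375),(392,365),(410,410)):
    u,v=int(c*640/450),int((r-300)*400/281); print((c,r),np.round(W[v,u],3))
m=(W[...,2]>.045)&(W[...,2]<.095)&(abs(W[...,0]-.49)<.04)&(abs(W[...,1]-.335)<.04)
print(np.nanmin(W[m],0),np.nanmax(W[m],0),m.sum())
for q in ("stand_a","flap_a"):
  for k in nets.place_of(q,"wrist")[:3]: print(q,np.round(k["point"],3),round(k["confidence"],2))
E
```

```text
(305, 440) [0.494 0.337 0.062]
(285, 462) [0.484 0.293 0.012]
(290, 425) [0.475 0.358 0.072]
(326, 420) [0.532 0.347 0.016]
(318, 455) [0.515 0.313 0.044]
(380, 375) [0.567 0.398 0.056]
(392, 365) [0.57  0.407 0.067]
(410, 410) [0.617 0.357 0.036]
[0.46650812 0.30634965 0.04501239] [0.52934697 0.36250972 0.08156838] 2624
stand_a [0.518 0.334 0.015] 0.85
stand_a [0.509 0.249 0.016] 0.81
stand_a [0.371 0.423 0.002] 0.46Traceback (most recent call last):
  File "<stdin>", line 9, in <module>
ValueError: it knows: board, cup_white, cup_yellow, forceps, lancet_box, oil_drop, place, rubber_bulb, slide_packet, stain_bottle, stand, timer
```

```bash
python3 -m creep '[{"wx":0,"wy":0,"wz":0,"tx":6,"ty":0,"tz":20,"gripper":-1},{"wx":0,"wy":0,"wz":0,"tx":6,"ty":0,"tz":40,"gripper":-1},{"wx":0,"wy":0,"wz":0,"tx":6,"ty":0,"tz":60,"gripper":-1},{"wx":0,"wy":0,"wz":0,"tx":6,"ty":0,"tz":74,"gripper":-1},{"wx":0,"wy":0,"wz":0,"tx":6,"ty":0,"tz":74,"gripper":-1}]'; python3 -m creep '[{"wx":0,"wy":0,"wz":0,"tx":0,"ty":12,"tz":0,"gripper":-1},{"wx":0,"wy":0,"wz":0,"tx":0,"ty":24,"tz":0,"gripper":-1},{"wx":0,"wy":0,"wz":0,"tx":0,"ty":32,"tz":0,"gripper":-1},{"wx":0,"wy":0,"wz":0,"tx":0,"ty":40,"tz":0,"gripper":-1},{"wx":0,"wy":0,"wz":0,"tx":0,"ty":46,"tz":0,"gripper":-1}]'
```

```text
time_s: 5.53
tool_pos: [0.4166, 0.3397, 0.0674]
tool_rot: [-179.9, 0.1, 86.1]
force: [-0.6, 0.1, 0.8]
grip_width: 0.0004
grasp_force: 0.0
time_s: 5.95
tool_pos: [0.4649, 0.3374, 0.0692]
tool_rot: [180.0, -0.1, 86.0]
force: [0.1, 0.4, -0.0]
grip_width: 0.0007
grasp_force: 0.1
```

```bash
python3 -m creep '[{"wx":0,"wy":0,"wz":0,"tx":0,"ty":6,"tz":0,"gripper":-1},{"wx":0,"wy":0,"wz":0,"tx":0,"ty":12,"tz":0,"gripper":-1},{"wx":0,"wy":0,"wz":0,"tx":0,"ty":18,"tz":0,"gripper":-1},{"wx":0,"wy":0,"wz":0,"tx":0,"ty":24,"tz":0,"gripper":-1},{"wx":0,"wy":0,"wz":0,"tx":0,"ty":30,"tz":0,"gripper":-1}]'
```

```text
time_s: 6.37
tool_pos: [0.4933, 0.3353, 0.0685]
tool_rot: [-180.0, 0.0, 86.1]
force: [-0.0, 0.4, 0.7]
grip_width: 0.0004
grasp_force: 0.0
```

```bash
python3 -m creep '[{"wx":0,"wy":0,"wz":0,"tx":0,"ty":5,"tz":0,"gripper":-1},{"wx":0,"wy":0,"wz":0,"tx":0,"ty":10,"tz":0,"gripper":-1},{"wx":0,"wy":0,"wz":0,"tx":0,"ty":15,"tz":0,"gripper":-1},{"wx":0,"wy":0,"wz":0,"tx":0,"ty":20,"tz":0,"gripper":-1},{"wx":0,"wy":0,"wz":0,"tx":0,"ty":25,"tz":0,"gripper":-1}]'
python3 - <<'E'
from h import *
p,W=wcloud(); cv2.imwrite('pics/w3.png',p[:,:,::-1])
E
```

```text
time_s: 6.78
tool_pos: [0.5182, 0.3337, 0.0685]
tool_rot: [-180.0, 0.0, 86.1]
force: [0.5, 0.5, -0.2]
grip_width: 0.0005
grasp_force: 0.0
```

View pics/w3.png

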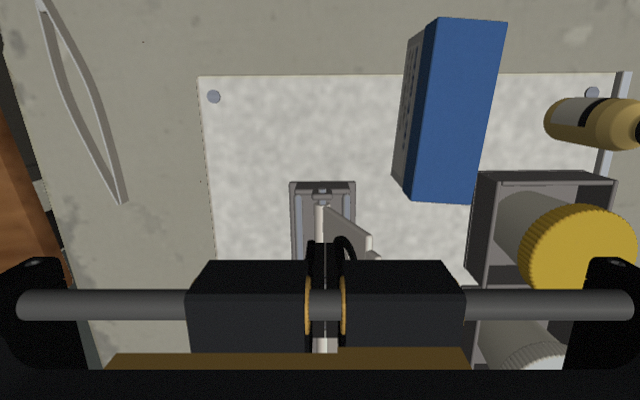

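The flap now leans back towards the bin, with part of its ring showing at (345,245). I'll withdraw forwards, then up, and verify.

```bash
python3 -m creep '[{"wx":0,"wy":0,"wz":0,"tx":0,"ty":-20,"tz":0,"gripper":-1},{"wx":0,"wy":0,"wz":0,"tx":0,"ty":-50,"tz":-10,"gripper":-1},{"wx":0,"wy":0,"wz":0,"tx":0,"ty":-85,"tz":-30,"gripper":-1},{"wx":0,"wy":0,"wz":0,"tx":0,"ty":-100,"tz":-65,"gripper":-1},{"wx":0,"wy":0,"wz":0,"tx":0,"ty":-100,"tz":-105,"gripper":-1}]'; python3 -m creep '[{"wx":0,"wy":0,"wz":0,"tx":-20,"ty":0,"tz":-35,"gripper":-1},{"wx":0,"wy":0,"wz":0,"tx":-40,"ty":0,"tz":-70,"gripper":-1},{"wx":0,"wy":0,"wz":0,"tx":-60,"ty":0,"tz":-100,"gripper":-1},{"wx":0,"wy":0,"wz":0,"tx":-60,"ty":0,"tz":-100,"gripper":-1},{"wx":0,"wy":0,"wz":0,"tx":-60,"ty":0,"tz":-100,"gripper":-1}]'
python3 - <<'E'
from h import *
a=optics.read_camera('scene')[0][160:280,215:395]; b=optics.read_camera('wrist')[0]
cv2.imwrite('pics/c4.png',np.vstack([cv2.resize(a,(450,300),interpolation=2),cv2.resize(b,(450,281))])[:,:,::-1])
E
```

```text
time_s: 7.25
tool_pos: [0.412, 0.3407, 0.1726]
tool_rot: [-179.8, 0.3, 86.5]
force: [0.8, 1.0, 0.4]
grip_width: 0.0003
grasp_force: 0.0
time_s: 7.67
tool_pos: [0.4158, 0.2793, 0.2752]
tool_rot: [179.6, 0.1, 85.8]
force: [-0.5, -0.1, -0.6]
grip_width: 0.0004
grasp_force: 0.0
```

View pics/c4.png

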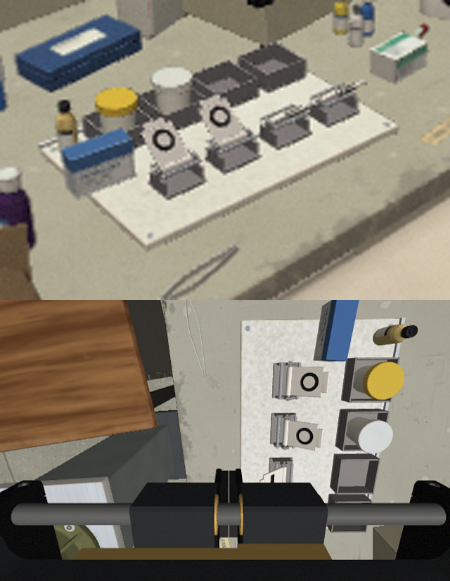

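Rings show at (163,139) and (220,117) in front of the two cups, bars show in front of the two empty bins, and nothing else has moved.

```bash
python3 -c "
from cell import env; print(env.sign_off())"
```

```text
the job is handed in; nothing more can be done
None
```

The job is handed in: only the leftmost tag (yellow cup) was wrong, so I tipped it back; the last pictures show all four tags right and the cups and bystanders in view unmoved.

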